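Slide the standing scrubbing brush into the shelf corner

ROBOT

A 7-joint arm with a two-finger parallel gripper is mounted at the origin on the work surface. World frame = base frame: x ahead of the robot, y to its left, z up, the work surface at z = 0. Lengths are in m, angles in rad, forces in N, time in s.
With the tool pointing down it reaches from about 0.4 to 0.925 m from the base axis. Payload 4.1 kg.
Tool frame: the origin (TCP) lies midway between the tips of the shut fingers; the grasp point (between the pads) lies 19 mm behind it (env.pinch_z is the distance from the TCP to the grasp point, in m); z points along the fingers, y is the direction in which the jaws open and shut (so a half turn about z gives the same grasp; the last joint's range is limited). The gripper opens to 85 mm and grips with 20 to 120 N. Pads are 22 mm wide; open, the fingers measure 114 mm over their backs; the gripper's body (76 mm by 85 mm) begins 54 mm behind the grasp point. The pads swing forward as they close: fully open they stand 13 mm farther back than shut.
Start: joints at [-1.348, 0.398, 0.045, 1.537, -0.019, 1.207, -0.051], TCP at [0.206, 0.617, 0.231] pointing down, gripper open.
Joint ranges: [-2.82, 2.82], [-0.49, 2.23], [-1.37, 1.46], [0, 2.46], [-1.36, 4.5], [0.23, 2], [-2.94, 2.94]. Speed limits (rad/s): [2.57, 2.57, 3.14, 3.14, 3.14, 3.14, 3.14].

INTERFACE

Orientations are given as a unit quaternion [x, y, z, w].
In Python, from bench import env, ik, telemetry, read_camera, get_calibration, workorder gives the robot as it stands. Calls block until the motion is done:
- env.move_to(position, orientation): joint-space move of the TCP to a pose.
- env.line_to(position, rot=None, v=0.15, threshold=None): straight line of the TCP; rot=None keeps the orientation; v is the mean speed in m/s. With threshold (N) it stops when the force on the tool has changed by that much, and returns True; else False.
- env.move_j(angles): joint-space move.
- env.open_jaws() and env.close_gripper(): open the fingers fully, or close them until they stop; the grip force is fixed at half the most.
- env.wait(seconds).
- ik(position, orientation): joint angles nearest the present ones, or None.
- telemetry.state(): the state.
- read_camera(name): name is "side" or "top"; returns the picture (400x640x3 uint8, red, green, blue); there is no depth.
- get_calibration(name): a dict with "mtx" (3x3 intrinsics, pixels), "extrinsics" (4x4, takes a point from world to camera coordinates). Camera axes: x right, y down, z forward; pixel columns grow to the right and rows downward; lengths in m; the calibration is good to about 2 mm. A picture is of the moment at which its call begins. get_calibration takes no time and is no camera call.
A pose or a line that the arm cannot do raises env.PlanningError and nothing moves.
- workorder.job_done(): hands the job in, once; it reports no verdict.
The state is a dict: "t": time; "q": joint angles; "dq": joint speeds; "joint_efforts": joint torques, N m; "position": TCP position; "eef_rot": TCP orientation; "wrist_force": force on the tool from outside, world axes, zero at the start; "torque": the same for the moment, N m; "gripper_width": finger opening in m.
Only numpy, scipy, OpenCV 4.12 (cv2) and the standard library are available. Lean on these libraries where they do the work, as an engineer would, in place of code of your own. Each camera call takes 0.05 s, during which the arm holds its last target.

TASK

The wet green scrubbing brush has been left standing at the front edge of the bamboo shelf. With the fingertips push it gently, low down on its round head, so that it slides upright along the shelf into the back corner farthest from the steel dabba, snug against both the back rail and the end rail there. Do not grip it, lift it, tip it or touch its handle, do not disturb anything else, and finish with the hand clear.

Things in the scene. Friction and masses are not known exactly. Their poses are not given: they have to be found in the camera images.
- shelf: fixed slatted bamboo shelf on steel legs, 240 mm deep (x) by 674 mm long (y), slats along y with 5 mm gaps, flat top 100 mm above the counter. Origin: on the counter below its middle; x to the back (away from the robot), y to the left, z up. Rails 22 mm high above the board: inner faces at x = 108 (back rail) and y = 325 and -325 (end rails, over the whole depth). The front edge (x = -120) is open.
- corner_left (a point): point on top of the board in the back corner at the +y (left) end of the shelf, 30 mm from the inner faces of the back rail and of the left end rail: the middle of the brush's foot is here when its head touches both rails
- corner_right (a point): the same point in the back corner at the -y (right) end
- brush: loose green plastic scrubbing brush standing upright, bristles down, 190 mm tall, about 0.135 kg (varies). Origin: middle of its foot, on the board; z up. The round head with its bristles is 60 mm in diameter and straight-sided from 0 to 34 mm above the board. Pushed below about 25 mm above the board it slides; pushed high up it tips.
- brush_handle: the brush's handle, part of the brush: a green rod about 17 to 24 mm thick on the head's axis. Origin at its lower end, 36 mm above the board; it reaches 190 mm above the board. Not to be touched.
- dabba: steel dabba, a loose closed box 75 mm deep (x), 120 mm wide (y), 135 mm tall, 0.8 kg, with a small flap in its front (-x) face, hinged along the flap's top edge; stands against the back part of the shelf, on the left or on the right half. Origin: centre of its underside.
- idli_plate: loose stainless steel idli plate lying flat on the other half of the shelf: four shallow round cups in a clover, 143 mm across and 19 mm high with a 34 mm high sleeve in the middle. Origin: centre of its underside.
- gasket: loose red silicone ring lying flat on the back part of the shelf in the middle, 116 mm outside, 96 mm inside, 8 mm high. Origin: centre of its underside.
- vent_weight: loose small aluminium cooker weight, 26 mm in diameter, 37 mm high, standing inside the red ring. Origin: centre of its underside.
- tumbler: loose steel tumbler, 72 mm across, 100 mm high, on the counter to the right of the shelf. Origin: centre of its underside.
- soap_dish: loose blue soap dish with its bar of soap, 85 by 120 mm, 29 mm high, on the counter to the left of the shelf. Origin: centre of its underside.
- soap_bottle: loose green bottle, 60 mm in diameter, 170 mm high, on the counter to the right of the shelf. Origin: centre of its underside.
Things that resemble listed ones, but are neither listed nor needed, are in the scene too. Leave any blue look-alike of the brush alone. What is shaped like the dabba but pink is not meant.

How it is judged:
At the end, for the whole second after the job is handed in: The brush stands upright (within 0.06 rad) and still on the board in the back corner at the end of the shelf away from the dabba, the middle of its foot within 14 mm of that corner's point, so that its head touches or nearly touches both rails (((horizontal distance between brush and corner_left below 0.014 m and y of dabba in the frame of shelf below -0.05 m) or (horizontal distance between brush and corner_right below 0.014 m and y of dabba in the frame of shelf above 0.05 m)) and angle between brush's own z axis and vertical below 0.06 rad and z of brush in the frame of shelf between 0.096 and 0.104 m and linear speed of brush below 0.02 m/s).
It fails at once if the brush is tipped more than 0.25 rad or lifted more than 12 mm off the board (angle between brush's own z axis and vertical above 0.25 rad or z of brush in the frame of shelf above 0.112 m).
It fails at once if the brush is gripped or pressed hard: more than 15 N between the fingers and the brush (contact force between brush and the fingers above 15 N).
It fails at once if the handle of the brush is touched by the robot (more than 0.5 N) (contact force between brush_handle and the fingers above 0.5 N or contact force between brush_handle and the arm above 0.5 N).
It fails at once if the brush is knocked along instead of slid: faster than 0.4 m/s (linear speed of brush above 0.4 m/s).
It fails at once if something else is disturbed: the dabba, idli plate, gasket, vent weight, tumbler, soap dish or soap bottle is moved more than 8 mm (distance of any of dabba, idli_plate, gasket, vent_weight, tumbler, soap_dish, soap_bottle from where it was at the start of the episode above 0.008 m).
It also fails if it takes over 64 s, if anything falls off the work surface, if the arm or the gripper's body presses on something with over 40 N, if the wrist force passes 120 N, or if a joint passes its speed limit or range.

## Working session

There is one attempt and no reset: what is moved stays moved. The work goes in short steps, each a Python script; the robot and the scene stay as the last script left them, time stands still between calls to the robot, and variables do not carry over. Pictures are saved under pics/ and viewed, and the job is handed in when it is done.

```bash
ls; mkdir -p pics
python3 - <<'E'
from bench import *
import cv2
for n in("side","top"):
    cv2.imwrite(f"pics/{n}0.png",read_camera(n)[:,:,::-1]); c=get_calibration(n); print(n,c["mtx"],c["extrinsics"])
s=telemetry.state();print(s)
E
```

```text
pics
side [[490.10996452   0.         311.2590172 ]
 [  0.         490.10996452 197.79000971]
 [  0.           0.           1.        ]] [[ 0.72347638 -0.69007215 -0.01955406 -0.37024428]
 [-0.51410821 -0.51965837 -0.682384    0.28362994]
 [ 0.46073276  0.50374161 -0.73073232  1.28175614]
 [ 0.          0.          0.          1.        ]]
top [[414.62285133   0.         318.92419465]
 [  0.         414.62285133 204.86027403]
 [  0.           0.           1.        ]] [[ 3.72559850e-04 -9.99884128e-01 -1.52181513e-02 -2.51879322e-02]
 [-9.98405160e-01  4.87195467e-04 -5.64526318e-02  4.66713252e-01]
 [ 5.64535048e-02  1.52149127e-02 -9.98289291e-01  1.25056794e+00]
 [ 0.00000000e+00  0.00000000e+00  0.00000000e+00  1.00000000e+00]]
{'t': 0.1, 'q': array([-1.34801251,  0.39915212,  0.04505125,  1.53769147, -0.01871323,
        1.20691231, -0.05069684]), 'dq': array([-0.00124505, -0.00226821, -0.00084249, -0.00581121, -0.00036177,
       -0.00214559, -0.00024041]), 'joint_efforts': array([ 3.75211181e-03, -4.76262832e+01,  1.37018356e+00, -2.54949635e+01,
        1.19805912e-02,  4.97657340e-03,  9.55049842e-06]), 'position': array([0.20537609, 0.61612935, 0.23037344]), 'eef_rot': array([ 1.60150331e-01,  9.87092252e-01, -8.66834010e-04, -8.20808515e-05]), 'wrist_force': array([ 0.55527786,  0.31994312, -0.25176399]), 'torque': array([-0.08091626,  0.00116184, -0.01622654]), 'gripper_width': 0.08567903640507209}
```

View pics/side0.png

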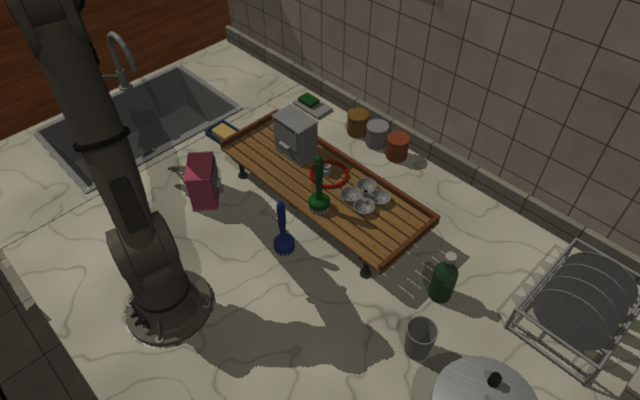

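View pics/top0.png

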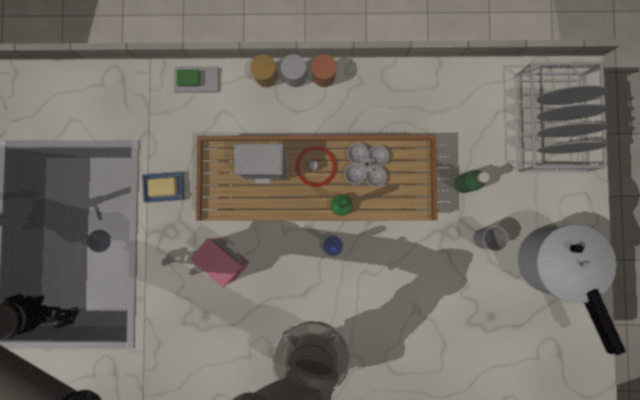

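Run:
```python
import cv2,numpy as np
t=cv2.imread("pics/top0.png");s=cv2.imread("pics/side0.png")
g=lambda i:np.clip(i.astype(float)*1.5,0,255).astype(np.uint8)
cv2.imwrite("pics/topc.png",g(cv2.resize(t[120:260,190:450],None,fx=3,fy=3,interpolation=cv2.INTER_CUBIC)))
cv2.imwrite("pics/sidec.png",g(cv2.resize(s[130:290,250:450],None,fx=3.7,fy=3.7,interpolation=cv2.INTER_CUBIC)))
```

```text
(no output)
```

View pics/topc.png

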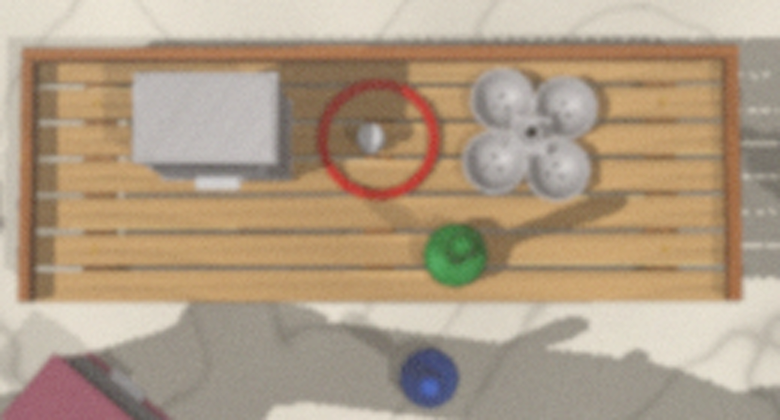

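View pics/sidec.png

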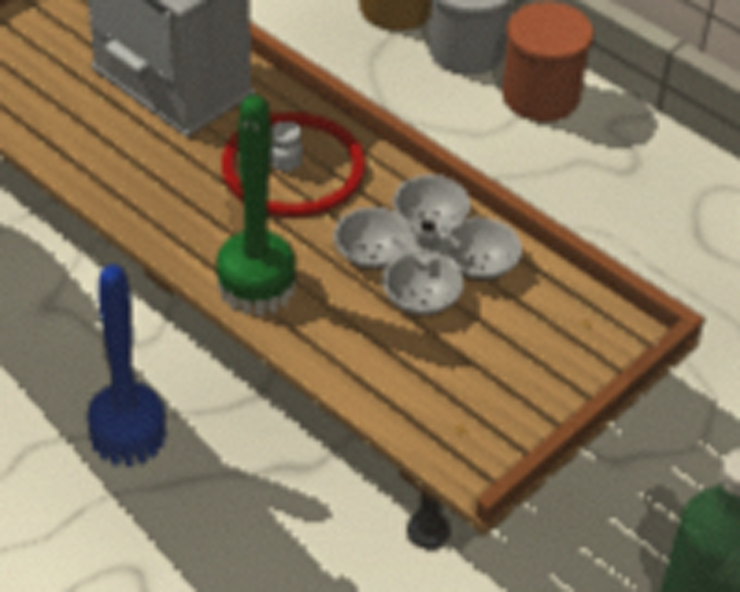

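```bash
cat > h.py <<'E'
import cv2,numpy as np
from bench import *
def ray(n,px,z):
    c=get_calibration(n);K=c["mtx"];E=np.array(c["extrinsics"]);R=E[:3,:3];t=E[:3,3]
    C=-R.T@t; d=R.T@np.linalg.inv(K)@np.array([px[0],px[1],1.]); return C+d*(z-C[2])/d[2]
def proj(n,p):
    c=get_calibration(n);E=np.array(c["extrinsics"]);q=c["mtx"]@(E[:3,:3]@np.array(p)+E[:3,3]);return q[:2]/q[2]
def green(im):
    h=cv2.cvtColor(im,cv2.COLOR_RGB2HSV);return ((h[...,0]>48)&(h[...,0]<75)&(h[...,1]>110)&(h[...,2]>40)).astype(np.uint8)
def brush(im):  # top view head circle, z=0.13
    m=green(im); m[:,:250]=0; m[:, 455:]=0; m[:120]=0; m[260:]=0
    cs=cv2.findContours(m,0,2)[0]
    if not cs: return None
    c=max(cs,key=cv2.contourArea); (x,y),r=cv2.minEnclosingCircle(c); return x,y,r,cv2.contourArea(c),c
E
python3 - <<'E'
from h import *
t=cv2.imread("pics/top0.png")[:,:,::-1].copy()
b=brush(t);print(b[:4],ray("top",b[:2],.134), cv2.boundingRect(b[4]))
d=ray("top",(b[0]+b[2],b[1]),.134)-ray("top",(b[0]-b[2],b[1]),.134);print("diam",d)
# rails: reddish brown ; print hsv along lines
h=cv2.cvtColor(t,cv2.COLOR_RGB2HSV)
print("row 200 right",[(x,*h[200,x]) for x in range(426,442)])
print("row 200 left",[(x,*h[200,x]) for x in range(194,208)])
print("col 410",[(y,*h[y,410]) for y in range(130,147)])
print("col 410 front",[(y,*h[y,410]) for y in range(212,224)])
E
```

```text
(341.0638427734375, 204.65957641601562, 9.565805435180664, 165.5) [ 0.46039249 -0.08801587  0.134     ] (332, 196, 19, 19)
diam [-2.60721035e-05 -5.26322355e-02  0.00000000e+00]
row 200 right [(426, np.uint8(18), np.uint8(109), np.uint8(131)), (427, np.uint8(17), np.uint8(108), np.uint8(125)), (428, np.uint8(17), np.uint8(109), np.uint8(117)), (429, np.uint8(17), np.uint8(108), np.uint8(113)), (430, np.uint8(16), np.uint8(117), np.uint8(111)), (431, np.uint8(15), np.uint8(110), np.uint8(102)), (432, np.uint8(12), np.uint8(126), np.uint8(91)), (433, np.uint8(13), np.uint8(138), np.uint8(100)), (434, np.uint8(13), np.uint8(146), np.uint8(108)), (435, np.uint8(14), np.uint8(145), np.uint8(109)), (436, np.uint8(13), np.uint8(116), np.uint8(110)), (437, np.uint8(14), np.uint8(66), np.uint8(109)), (438, np.uint8(15), np.uint8(37), np.uint8(110)), (439, np.uint8(18), np.uint8(30), np.uint8(109)), (440, np.uint8(16), np.uint8(26), np.uint8(109)), (441, np.uint8(16), np.uint8(30), np.uint8(111))]
row 200 left [(194, np.uint8(18), np.uint8(25), np.uint8(131)), (195, np.uint8(15), np.uint8(40),
[... 1407 characters left out ...]
uint8(112), np.uint8(128)), (146, np.uint8(17), np.uint8(108), np.uint8(118))]
col 410 front [(212, np.uint8(16), np.uint8(110), np.uint8(130)), (213, np.uint8(18), np.uint8(107), np.uint8(133)), (214, np.uint8(17), np.uint8(110), np.uint8(134)), (215, np.uint8(16), np.uint8(111), np.uint8(133)), (216, np.uint8(17), np.uint8(106), np.uint8(132)), (217, np.uint8(18), np.uint8(111), np.uint8(129)), (218, np.uint8(17), np.uint8(112), np.uint8(128)), (219, np.uint8(17), np.uint8(95), np.uint8(131)), (220, np.uint8(18), np.uint8(58), np.uint8(136)), (221, np.uint8(20), np.uint8(37), np.uint8(145)), (222, np.uint8(20), np.uint8(25), np.uint8(150)), (223, np.uint8(22), np.uint8(26), np.uint8(149))]
```

Run:
```python
from h import *
t=cv2.imread("pics/top0.png")[:,:,::-1].copy()
h=cv2.cvtColor(t,cv2.COLOR_RGB2HSV).astype(int)
S=h[...,1]
def edge(vals,idx): # half-level crossing 
    v=np.array(vals,float);k=np.argmax(np.abs(np.diff(cv2.GaussianBlur(v[:,None],(1,3),0)[:,0])))
    lo,hi=v[0],v[-1];m=(lo+hi)/2
    for i in range(len(v)-1):
        if (v[i]-m)*(v[i+1]-m)<=0: return idx[i]+(m-v[i])/(v[i+1]-v[i])
R=[(edge(S[r,433:441],range(433,441)),r) for r in(150,170,190,210)]
L=[(edge(S[r,192:199],range(192,199)),r) for r in(150,170,190,210)]
F=[(c,edge(S[216:224,c],range(216,224))) for c in(220,280,310,370,410,425)]
B=[(c,edge(S[131:137,c],range(131,137))) for c in(220,280,310,370,410,425)]
for n,l,z in(("R",R,.122),("L",L,.122),("F",F,.1),("B",B,.122)):
    print(n,[tuple(np.round(p,1)) for p in l]);print(np.round([ray("top",p,z)[:2] for p in l],4).tolist())
print("inner right",ray("top",(431.7,200),.122),ray("top",(431.7,145),.122),"inner back",ray("top",(410,139),.122),ray("top",(410,139.8),.122))
# idli
m=((S<40)&(h[...,2]>60)).astype(np.uint8);m[:,:340]=0;m[:,392:]=0;m[:140]=0;m[190:]=0
c=max(cv2.findContours(m,0,2)[0],key=cv2.contourArea);x,y,w,hh=cv2.boundingRect(c);print(x,y,w,hh,ray("top",(x,y+hh),.115),ray("top",(x+w,y),.115))
# side check brush
p=[.460,-.088,.134];print(proj("side",p),proj("side",[.46,-.088,.1]),proj("side",[.46,-.088,.29]))
```

```text
R [(np.float64(436.0), np.float64(150.0)), (np.float64(436.4), np.float64(170.0)), (np.float64(436.4), np.float64(190.0)), (np.float64(437.1), np.float64(210.0))]
[[0.6139, -0.3539], [0.5576, -0.3541], [0.5017, -0.3532], [0.4461, -0.3544]]
L [(np.float64(196.6), np.float64(150.0)), (np.float64(196.3), np.float64(170.0)), (np.float64(196.1), np.float64(190.0)), (np.float64(195.7), np.float64(210.0))]
[[0.6156, 0.318], [0.5588, 0.3177], [0.5024, 0.3174], [0.4463, 0.3177]]
F [(np.float64(220.0), np.float64(220.1)), (np.float64(280.0), np.float64(220.5)), (np.float64(310.0), np.float64(220.0)), (np.float64(370.0), np.float64(220.2)), (np.float64(410.0), np.float64(219.8)), (np.float64(425.0), np.float64(219.7))]
[[0.4185, 0.2546], [0.4175, 0.0838], [0.4189, -0.0013], [0.4184, -0.1709], [0.4195, -0.2836], [0.4197, -0.3258]]
B [(np.float64(220.0), np.float64(135.2)), (np.float64(280.0), np.float64(134.8)), (np.float64(310.0), np.float64(134.5)), (np.float64(370.0), np.float64(134.3)), (np.float64(410.0), np.float64(134.3)), (np.float64(425.0), np.float64(134.5))]
[[0.6576, 0.2523], [0.658, 0.0828], [0.6586, -0.0017], [0.6588, -0.1701], [0.6584, -0.282], [0.6578, -0.3239]]
inner right [ 0.47390098 -0.33980081  0.122     ] [ 0.62799248 -0.34210025  0.122     ] inner back [ 0.6451206  -0.28184116  0.122     ] [ 0.64285709 -0.28181402  0.122     ]
344 143 45 44 [ 0.51109237 -0.09710394  0.115     ] [ 0.63542055 -0.2241702   0.115     ]
[318.75183981 198.3088423 ] [318.8533339  206.56158876] [318.233913   156.19487537]
```

```bash
cat >> h.py <<'E'
from scipy.spatial.transform import Rotation as Ro
def quat(push,a,sgn=1):
    push=np.array([*push,0.]);up=np.array([0,0,1.])
    z=np.sin(a)*push-np.cos(a)*up; x=(np.cos(a)*push+np.sin(a)*up)*sgn; y=np.cross(z,x)
    return Ro.from_matrix(np.c_[x,y,z]).as_quat()
E
python3 - <<'E'
from h import *
a=np.radians(28)
for nm,push,ps in(("p1",(0,-1),[(.46,-.015,.36),(.46,-.015,.111),(.46,-.28,.111)]),("p2",(1,0),[(.40,-.313,.3),(.40,-.313,.111),(.576,-.313,.111)])):
  for s in(1,-1):
    for p in ps:
      q=ik(np.array(p),quat(push,a,s)); print(nm,s,p,None if q is None else np.round(q,2))
E
```

```text
p1 1 (0.46, -0.015, 0.36) [-0.58  0.03  0.2   1.8   0.44  1.52  2.69]
p1 1 (0.46, -0.015, 0.111) [-0.51  0.3   0.13  2.09  0.5   1.    2.44]
p1 1 (0.46, -0.28, 0.111) [-0.78  0.69  1.27  2.12 -0.34  0.61 -2.53]
p1 -1 (0.46, -0.015, 0.36) [-1.13  0.03  0.77  1.81  0.43  1.51 -0.44]
p1 -1 (0.46, -0.015, 0.111) [-0.92  0.36  0.63  2.1   0.32  0.92 -0.52]
p1 -1 (0.46, -0.28, 0.111) [-0.51  0.4   0.82  2.12  0.31  0.64  0.01]
p2 1 (0.4, -0.313, 0.3) [-0.52 -0.39  1.05  2.07  0.11  0.85 -1.05]
p2 1 (0.4, -0.313, 0.111) [-0.12  0.31  1.07  2.29 -1.15  0.71  0.23]
p2 1 (0.576, -0.313, 0.111) [-0.11  0.5   0.86  2.01 -1.18  0.7  -0.04]
p2 -1 (0.4, -0.313, 0.3) [-0.37 -0.29  0.99  2.07 -0.06  0.84  2.25]
p2 -1 (0.4, -0.313, 0.111) [-0.25  0.46  1.28  2.29 -1.28  0.87 -2.8 ]
p2 -1 (0.576, -0.313, 0.111) [ 1.02  0.4  -0.55  1.99 -0.1   0.39  2.2 ]
```

Run:
```python
from h import *
a=np.radians(28);Q=quat((0,-1),a,-1)
env.close_gripper()
p=telemetry.state()["position"];env.line_to(np.array([p[0],p[1],.42]),v=.25)
env.move_to(np.array([.46,-.01,.36]),Q)
env.line_to(np.array([.46,-.01,.111]),v=.12)
s=telemetry.state();print(s["t"],s["position"],s["gripper_width"],s["wrist_force"])
for n in("side","top"): cv2.imwrite(f"pics/{n}1.png",np.clip(read_camera(n)[:,:,::-1]*1.5,0,255).astype(np.uint8)[100:300,200:460].repeat(3,0).repeat(3,1))
```

```text
6.3833 [ 0.46033854 -0.00986466  0.11135259] 0.00011996055521808044 [ 0.10019805  0.30089507 -0.44186543]
```

View pics/side1.png

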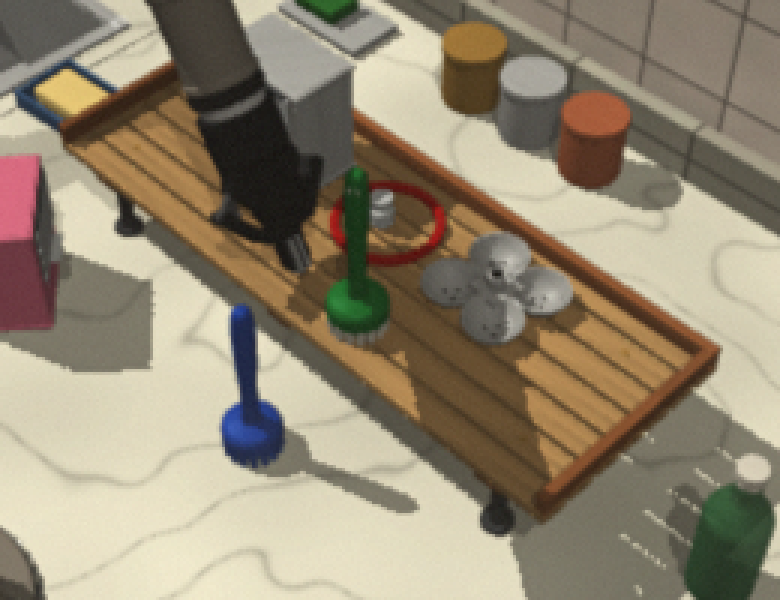

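View pics/top1.png

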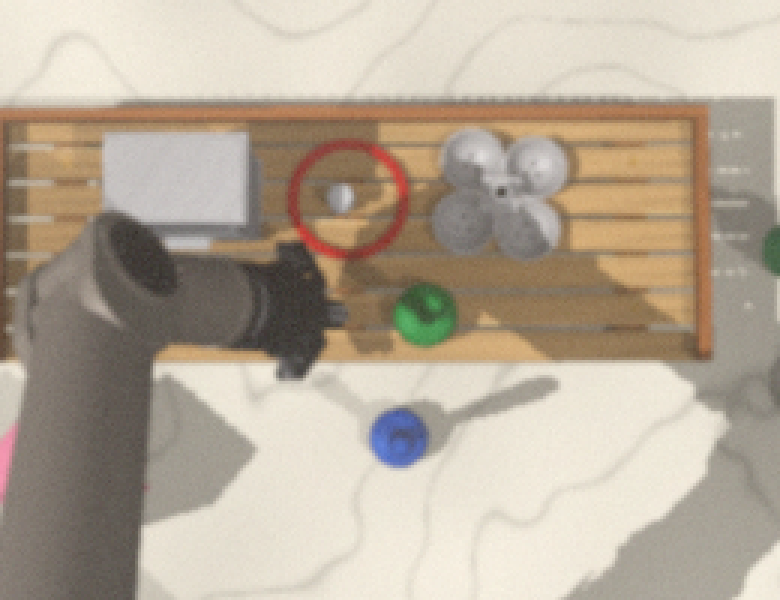

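Run:
```python
from h import *
t=cv2.imread("pics/top0.png")[:,:,::-1].copy()
print("bottle cap/base",ray("top",(482,177),.17),ray("top",(462,182),.0))
def st(l):
    s=telemetry.state();im=read_camera("top");b=brush(im);print(l,round(s["t"],2),s["position"].round(4),s["wrist_force"].round(2),b and (np.round(b[:4],1),ray("top",b[:2],.134).round(4)));return im
for y in(-.055,-.11,-.17):
    r=env.line_to(np.array([.46,y,.111]),v=.05,threshold=5);im=st(r)
    if r:break
for n in("side","top"): cv2.imwrite(f"pics/{n}2.png",np.clip(read_camera(n)[:,:,::-1]*1.5,0,255).astype(np.uint8)[100:300,250:510].repeat(3,0).repeat(3,1))
```

```text
bottle cap/base [ 0.53191276 -0.46179123  0.17      ] [ 0.53757793 -0.46461372  0.        ]
False 7.53 [ 0.4601 -0.0548  0.111 ] [ 0.24 -0.46  0.34] (array([343.5, 208.5,   7.9,  68.5]), array([ 0.4498, -0.0947,  0.134 ]))
False 8.83 [ 0.4601 -0.1099  0.111 ] [ 0.21 -0.42 -0.1 ] (array([364. , 209.5,   7.4,  58. ]), array([ 0.447, -0.151,  0.134]))
False 10.23 [ 0.4601 -0.1699  0.111 ] [-0.32 -0.04 -0.28] (array([386. , 210.5,   7.4,  61.5]), array([ 0.4443, -0.2113,  0.134 ]))
```

View pics/side2.png

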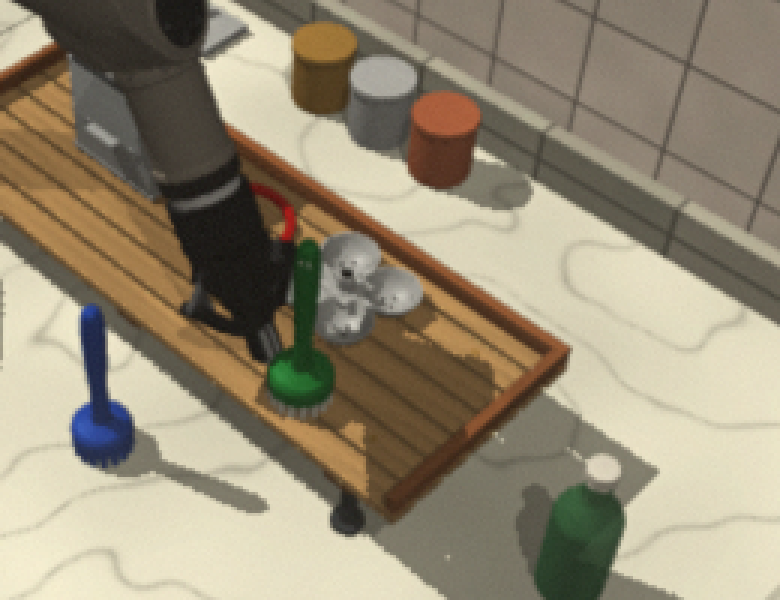

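View pics/top2.png

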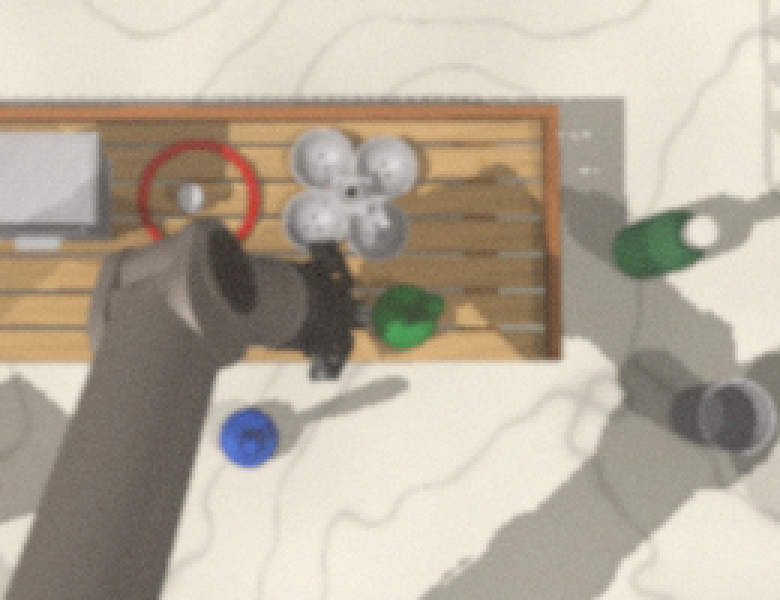

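```bash
sed -i 's/(h\[...,1\]>110)&(h\[...,2\]>40)/(h[...,1]>100)\&(h[...,2]>14)/' h.py
python3 - <<'E'
from h import *
def st(l):
    s=telemetry.state();im=read_camera("top");b=brush(im);print(l,round(s["t"],2),s["position"].round(4),s["wrist_force"].round(2),b and (np.round(b[:4],1),ray("top",b[:2],.134).round(4)));return im
st("before")
for y in(-.22,-.255,-.268):
    r=env.line_to(np.array([.458,y,.111]),v=.04,threshold=5);im=st(r)
    if r:break
for n in("side","top"): cv2.imwrite(f"pics/{n}3.png",np.clip(read_camera(n)[:,:,::-1]*1.5,0,255).astype(np.uint8)[100:300,250:510].repeat(3,0).repeat(3,1))
E
```

```text
before 10.38 [ 0.4601 -0.1698  0.111 ] [ 0.14 -0.54  0.38] (array([385.5, 209.5,   7.9,  86. ]), array([ 0.447 , -0.2099,  0.134 ]))
False 11.83 [ 0.4581 -0.2199  0.111 ] [0.49 0.91 0.43] (array([403.7, 209.1,   8.3,  88. ]), array([ 0.4481, -0.2598,  0.134 ]))
False 12.91 [ 0.458 -0.255  0.111] [-0.91  0.01 -0.22] (array([416. , 210. ,   9. ,  96.5]), array([ 0.4456, -0.2934,  0.134 ]))
False 13.43 [ 0.4578 -0.2685  0.1111] [-0.35  0.08 -0.14] (array([421.4, 210. ,   8.6,  95.5]), array([ 0.4456, -0.3081,  0.134 ]))
```

View pics/side3.png

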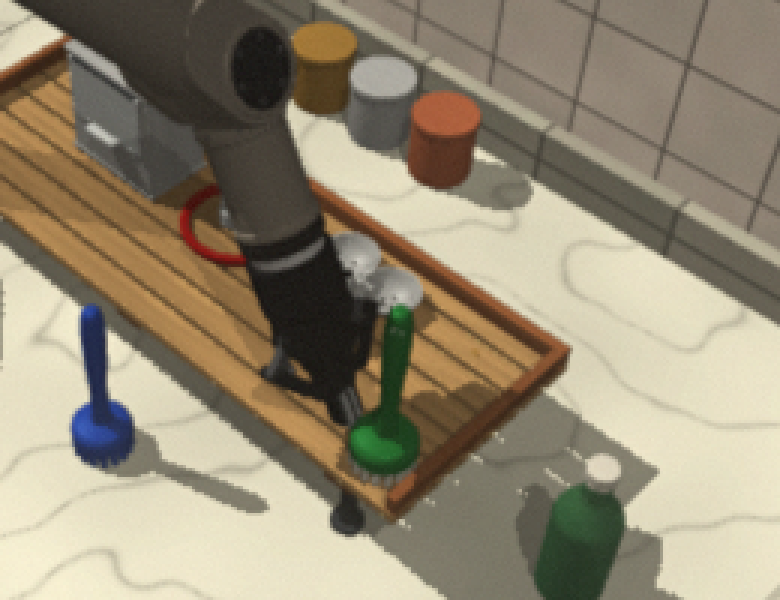

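View pics/top3.png

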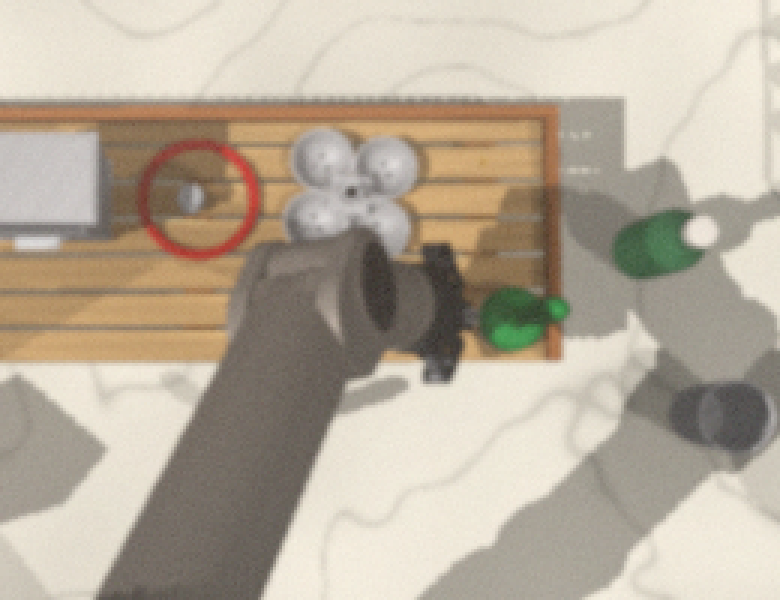

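Run:
```python
from h import *
a=np.radians(28);Q=quat((1,0),a,1)
env.line_to(np.array([.458,-.21,.111]),v=.1)
env.line_to(np.array([.458,-.18,.38]),v=.2)
env.move_to(np.array([.385,-.311,.38]),Q)
env.line_to(np.array([.385,-.311,.111]),v=.15)
s=telemetry.state();print(s["t"],s["position"],s["q"].round(2))
im=read_camera("top");b=brush(im);print(b[:4],ray("top",b[:2],.134))
for n in("side","top"): cv2.imwrite(f"pics/{n}4.png",np.clip(read_camera(n)[:,:,::-1]*1.5,0,255).astype(np.uint8)[100:300,250:510].repeat(3,0).repeat(3,1))
```

```text
Traceback (most recent call last):
bench.PlanningError: the arm cannot follow that straight line within its joint ranges
```

Run:
```python
from h import *
s=telemetry.state();print(s["t"],s["position"],s["q"].round(2))
for deg in(28,24,20):
  for sg in(1,-1):
    for y in (-.311,):
      for x in(.385,.395):
        Q=quat((1,0),np.radians(deg),sg)
        print(deg,sg,x,[(z,None if (q:=ik(np.array([x,y,z]),Q)) is None else q.round(2).tolist()) for z in(.38,.32,.25,.18,.111)], ik(np.array([.576,y,.111]),Q).round(2))
```

```text
16.6917 [ 0.38560581 -0.30954353  0.37960756] [-0.38 -0.42  0.88  1.95  0.09  1.03 -1.07]
28 1 0.385 [(0.38, [-0.38, -0.42, 0.88, 1.95, 0.09, 1.03, -1.07]), (0.32, [-0.42, -0.4, 0.96, 2.05, 0.09, 0.9, -1.03]), (0.25, [-0.52, -0.37, 1.12, 2.16, 0.06, 0.74, -0.96]), (0.18, [-0.74, -0.34, 1.4, 2.25, 0.04, 0.57, -0.88]), (0.111, [0.6, 0.15, 0.25, 2.3, -0.87, 0.52, 0.0])] [ 0.35  0.37  0.25  2.01 -0.8   0.48 -0.34]
28 1 0.395 [(0.38, [-0.4, -0.4, 0.89, 1.94, 0.08, 1.02, -1.07]), (0.32, [-0.44, -0.38, 0.98, 2.04, 0.07, 0.89, -1.03]), (0.25, [-0.55, -0.34, 1.15, 2.15, 0.04, 0.73, -0.96]), (0.18, [-0.79, -0.33, 1.43, 2.24, 0.03, 0.56, -0.89]), (0.111, [0.58, 0.16, 0.25, 2.29, -0.87, 0.52, -0.01])] [ 0.35  0.37  0.25  2.01 -0.8   0.48 -0.34]
28 -1 0.385 [(0.38, [-0.38, -0.42, 0.88, 1.95, 0.09, 1.03, -1.07]), (0.32, [-0.14, -0.26, 0.81, 2.05, -0.14, 0.89, 2.33]), (0.25, [-0.27, -0.21, 0.99, 2.16, -0.22, 0.74, 2.45]), (0.18, [1.96, 0.09, -1.16, 2.21, -0.48, 0.61, 2.74]), (0.111, [-0.23, 0.4, 1.26, 2.32, -1.24, 0.83, -2.8])] [ 1.45  0.62 -1.16  1.98  0.72  0.51  1.5 ]
28 -1 0.395 [(0.38, [-0.22,
[... 2209 characters left out ...]
.33])] [ 0.03  0.45  0.62  1.92 -0.75  0.67 -0.45]
20 -1 0.385 [(0.38, [-0.24, -0.24, 0.82, 1.87, -0.02, 1.15, 2.17]), (0.32, [-0.44, -0.28, 0.99, 1.98, 0.06, 1.02, 2.12]), (0.25, [-0.78, -0.49, 1.2, 2.09, 0.38, 0.94, 1.85]), (0.18, [1.85, 0.13, -1.15, 2.13, -0.17, 0.69, 2.4]), (0.111, [1.77, 0.31, -1.14, 2.2, 0.12, 0.53, 2.16])] [ 1.37  0.65 -1.16  1.88  0.71  0.72  1.49]
20 -1 0.395 [(0.38, [-0.57, -0.37, 1.0, 1.86, 0.17, 1.17, 1.98]), (0.32, [-0.42, -0.24, 0.99, 1.96, 0.01, 1.02, 2.16]), (0.25, [-0.51, -0.15, 1.16, 2.07, -0.1, 0.86, 2.29]), (0.18, [1.82, 0.15, -1.15, 2.12, -0.13, 0.69, 2.35]), (0.111, [1.74, 0.33, -1.14, 2.19, 0.17, 0.53, 2.1])] [ 1.37  0.65 -1.16  1.88  0.71  0.72  1.49]
```

Run:
```python
from h import *
Q=quat((1,0),np.radians(24),1)
env.line_to(np.array([.40,-.17,.38]),v=.2)
s=telemetry.state();print(s["t"],s["position"],s["q"].round(2))
try:
    print(env.line_to(np.array([.40,-.17,.38]),rot=Q,v=.2))
except Exception as e: print(e)
for p in [(.4,-.17,.25),(.4,-.17,.18),(.4,-.17,.115),(.385,-.17,.115),(.385,-.25,.115),(.385,-.311,.111),(.57,-.311,.111)]:
    q=ik(np.array(p),Q);print(p,q is not None and q.round(2))
```

```text
17.55 [ 0.40034239 -0.17017286  0.37969886] [-0.23 -0.46  0.45  2.08  0.1   1.   -1.38]
False
(0.4, -0.17, 0.25) [-0.27 -0.33  0.56  2.26  0.07  0.76 -1.31]
(0.4, -0.17, 0.18) [-0.35 -0.23  0.7   2.37  0.01  0.56 -1.22]
(0.4, -0.17, 0.115) [-0.62 -0.08  1.04  2.45 -0.27  0.37 -0.9 ]
(0.385, -0.17, 0.115) [ 0.21 -0.05  0.24  2.46 -0.46  0.39 -0.72]
(0.385, -0.25, 0.115) [ 0.62  0.06  0.04  2.35 -0.6   0.47 -0.4 ]
(0.385, -0.311, 0.111) [ 0.75  0.15  0.04  2.26 -0.64  0.52 -0.25]
(0.57, -0.311, 0.111) [ 0.15  0.4   0.49  1.98 -0.79  0.58 -0.38]
```

Run:
```python
from h import *
Q=quat((1,0),np.radians(24),1)
env.line_to(np.array([.385,-.21,.30]),v=.2)
for p in [(.385,-.22,.2),(.38,-.22,.16),(.38,-.22,.12),(.37,-.22,.12),(.385,-.26,.12)]:
    q=ik(np.array(p),Q);print(p,q is not None and q.round(2))
s=telemetry.state();print(s["t"],s["q"].round(2))
for p in [(.385,-.22,.2),(.385,-.23,.16),(.385,-.24,.115)]:
    try: env.line_to(np.array(p),v=.12)
    except env.PlanningError as e: print(p,e);break
s=telemetry.state();print(s["t"],s["position"],s["q"].round(2))
```

```text
(0.385, -0.22, 0.2) [-0.35 -0.27  0.82  2.31  0.    0.64 -1.08]
(0.38, -0.22, 0.16) [-0.45 -0.21  0.97  2.37 -0.07  0.53 -0.98]
(0.38, -0.22, 0.12) [-0.73 -0.13  1.3   2.41 -0.26  0.42 -0.76]
(0.37, -0.22, 0.12) [-0.66 -0.16  1.23  2.43 -0.19  0.42 -0.82]
(0.385, -0.26, 0.12) [ 0.45  0.06  0.25  2.34 -0.61  0.5  -0.37]
18.4 [-0.25 -0.38  0.61  2.16  0.09  0.9  -1.24]
(0.385, -0.24, 0.115) the arm cannot follow that straight line within its joint ranges
19.875 [ 0.38557759 -0.23002887  0.16059939] [-0.48 -0.18  1.02  2.35 -0.13  0.53 -0.91]
```

Run:
```python
from h import *
az=np.radians(-25);Q=quat((np.cos(az),np.sin(az)),np.radians(24),1)
for p in [(.375,-.245,.15),(.385,-.285,.113)]:
    try: env.line_to(np.array(p),rot=Q,v=.1)
    except env.PlanningError as e: print(p,e);break
s=telemetry.state();print(s["t"],s["position"],s["q"].round(2))
for n in("side","top"): cv2.imwrite(f"pics/{n}5.png",np.clip(read_camera(n)[:,:,::-1]*1.5,0,255).astype(np.uint8)[100:300,250:510].repeat(3,0).repeat(3,1))
```

```text
21.475 [ 0.38513302 -0.28495564  0.11314867] [-0.2   0.06  0.83  2.38 -0.37  0.33 -1.07]
```

View pics/side5.png

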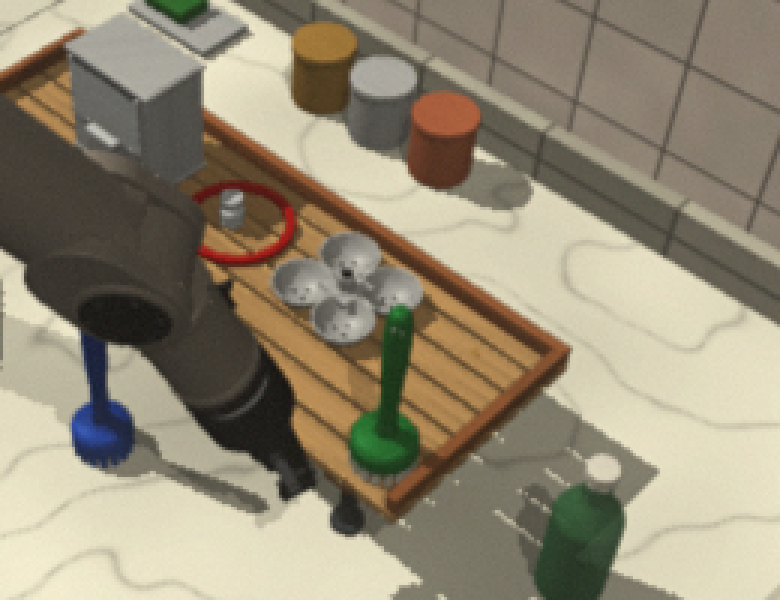

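View pics/top5.png

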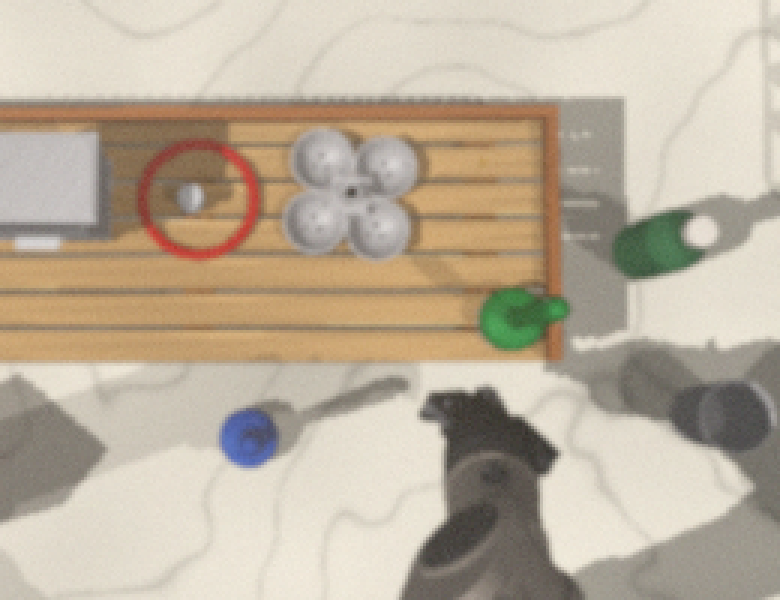

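Run:
```python
from h import *
def st(l):
    s=telemetry.state();im=read_camera("top");b=brush(im);print(l,round(s["t"],2),s["position"].round(4),s["wrist_force"].round(2),b and (np.round(b[:4],1),ray("top",b[:2],.134).round(4)));return im
print(proj("top",(.385,-.285,.113)))
st(0)
for p in [(.405,-.292,.112),(.44,-.293,.112),(.48,-.294,.112)]:
    r=env.line_to(np.array(p),v=.045,threshold=5);st(r)
    if r:break
for n in("side","top"): cv2.imwrite(f"pics/{n}6.png",np.clip(read_camera(n)[:,:,::-1]*1.5,0,255).astype(np.uint8)[100:300,250:510].repeat(3,0).repeat(3,1))
```

```text
[411.60125241 232.07058736]
0 21.57 [ 0.3853 -0.2847  0.1133] [-0.52 -0.02  1.39] (array([424.7, 205.7,  14.1, 331. ]), array([ 0.4575, -0.3172,  0.134 ]))
False 22.25 [ 0.4047 -0.2919  0.1119] [-0.13 -0.87  0.49] (array([424.1, 204.6,  14.2, 338. ]), array([ 0.4603, -0.3157,  0.134 ]))
False 23.23 [ 0.44   -0.2932  0.1121] [-1.03  0.28  0.16] (array([426. , 198. ,  14.6, 339. ]), array([ 0.4786, -0.3212,  0.134 ]))
True 23.59 [ 0.4425 -0.2921  0.1111] [-0.07 -0.03  0.06] (array([426. , 197. ,  14.6, 346.5]), array([ 0.4814, -0.3213,  0.134 ]))
```

View pics/side6.png

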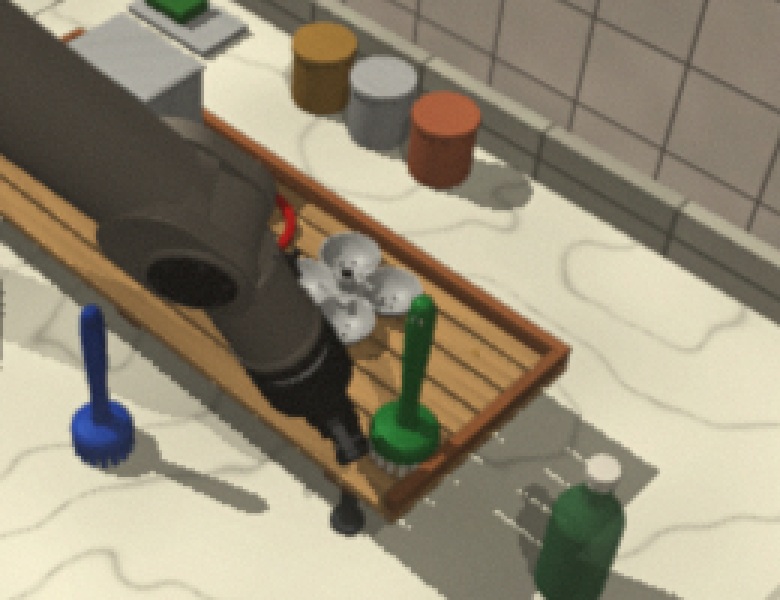

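View pics/top6.png

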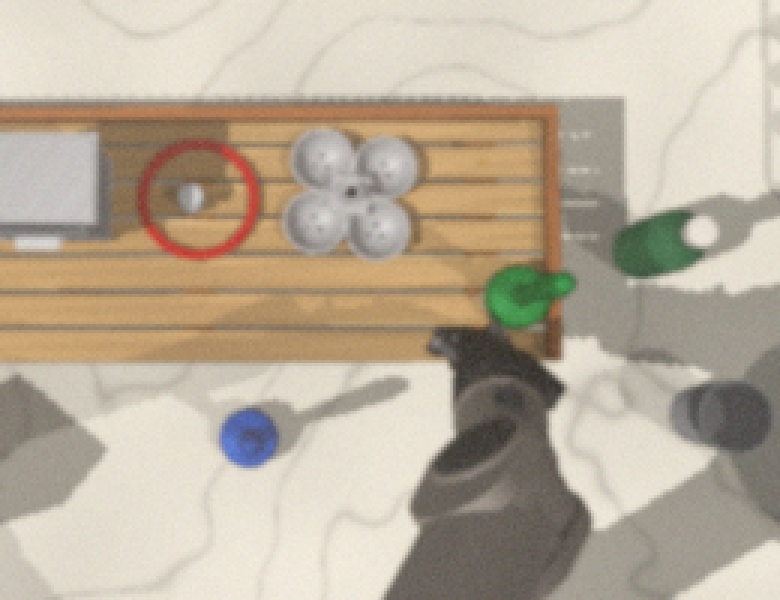

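Run:
```python
from h import *
def st(l):
    s=telemetry.state();im=read_camera("top");b=brush(im);print(l,round(s["t"],2),s["position"].round(4),s["wrist_force"].round(2),b and (np.round(b[:4],1),ray("top",b[:2],.134).round(4)));return im
for p in [(.475,-.2905,.112),(.51,-.2895,.112),(.545,-.2885,.112)]:
    r=env.line_to(np.array(p),v=.035,threshold=6);st(r)
    if r:break
for n in("side","top"): cv2.imwrite(f"pics/{n}7.png",np.clip(read_camera(n)[:,:,::-1]*1.5,0,255).astype(np.uint8)[100:300,250:510].repeat(3,0).repeat(3,1))
```

```text
True 24.14 [ 0.4465 -0.2905  0.1099] [ 0.29 -0.32 -0.32] (array([426.3, 196.5,  14.4, 340.5]), array([ 0.4826, -0.3222,  0.134 ]))
```

View pics/side7.png

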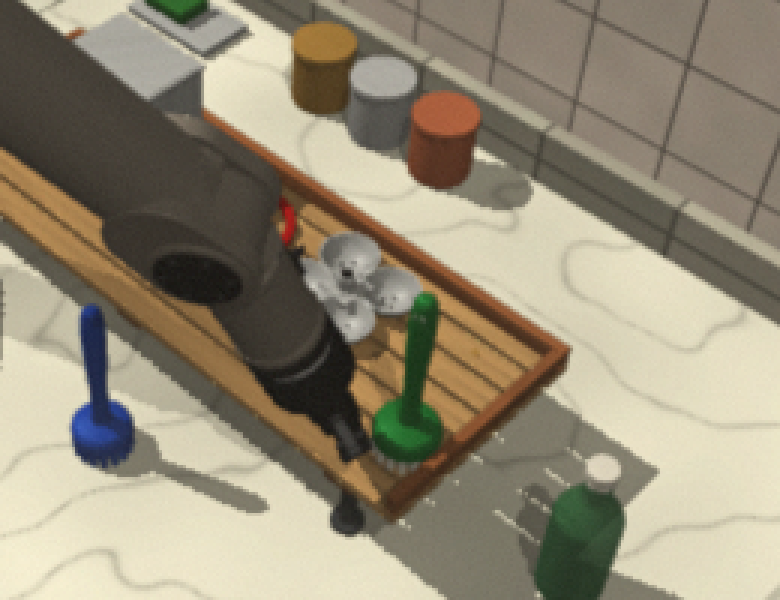

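View pics/top7.png

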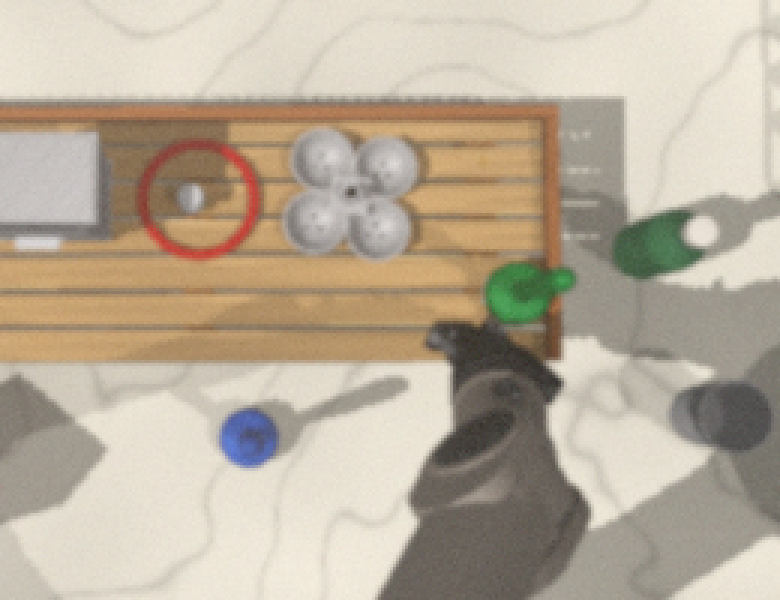

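Run:
```python
from h import *
s=telemetry.state();print(s["q"].round(3),s["position"].round(4),s["wrist_force"].round(2))
az=np.radians(-25);Q=quat((np.cos(az),np.sin(az)),np.radians(24),1)
for x in(.4465,.455,.47,.50,.54,.58):
    q=ik(np.array([x,-.29,.112]),Q);print(x,q is not None and q.round(3))
print(s["eef_rot"],Q)
```

```text
[-0.158  0.195  0.75   2.273 -0.538  0.359 -0.983] [ 0.4455 -0.2907  0.1095] [0.43 0.3  0.55]
0.4465 [-0.17   0.187  0.756  2.277 -0.528  0.351 -0.993]
0.455 [-0.169  0.202  0.748  2.263 -0.538  0.355 -0.995]
0.47 [-0.168  0.227  0.737  2.237 -0.553  0.362 -1.   ]
0.5 [-0.17   0.277  0.719  2.183 -0.579  0.378 -1.014]
0.54 [-0.175  0.343  0.705  2.108 -0.606  0.405 -1.036]
0.58 [-0.182  0.408  0.698  2.029 -0.628  0.436 -1.061]
[ 0.95568921 -0.21251069  0.19911782  0.04300518] [ 0.9549616  -0.21170989  0.20298335  0.04500033]
```

Run:
```python
from h import *
def st(l):
    s=telemetry.state();im=read_camera("top");b=brush(im);print(l,round(s["t"],2),s["position"].round(4),s["wrist_force"].round(2),b and (np.round(b[:4],1),ray("top",b[:2],.134).round(4)));return im
az=np.radians(-25);Q=quat((np.cos(az),np.sin(az)),np.radians(24),1)
env.line_to(np.array([.436,-.2845,.114]),rot=Q,v=.03);st("back")
for p in [(.46,-.2865,.114),(.49,-.2865,.114)]:
    r=env.line_to(np.array(p),v=.03,threshold=7);st(r)
    if r:break
for n in("side","top"): cv2.imwrite(f"pics/{n}8.png",np.clip(read_camera(n)[:,:,::-1]*1.5,0,255).astype(np.uint8)[130:260,350:510].repeat(4,0).repeat(4,1))
```

```text
back 24.85 [ 0.4361 -0.2843  0.1142] [0.06 0.24 0.08] (array([426.3, 196.6,  14.4, 348.5]), array([ 0.4826, -0.3222,  0.134 ]))
True 25.52 [ 0.4541 -0.2842  0.1127] [0.35 0.78 0.21] (array([426.4, 195.7,  14.4, 330. ]), array([ 0.485 , -0.3224,  0.134 ]))
```

View pics/top8.png

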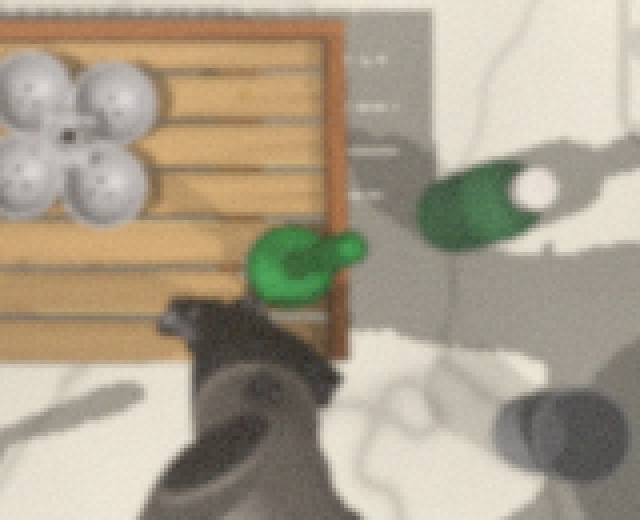

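Run:
```python
from h import *
def st(l):
    s=telemetry.state();im=read_camera("top");b=brush(im);print(l,round(s["t"],2),s["position"].round(4),s["wrist_force"].round(2),b and (np.round(b[:4],1),ray("top",b[:2],.134).round(4)));return im
def QQ(d): a=np.radians(d);return quat((np.cos(a),np.sin(a)),np.radians(24),1)
print(ray("top",(422.5,196.25),.134))
env.line_to(np.array([.425,-.285,.114]),v=.05)
for d in(5,0,-5):
    print(d,[ik(np.array([x,-.316,.112]),QQ(d)).round(2).tolist() for x in(.42,.50,.58)])
for d in(4,0,-5):
    try: env.line_to(np.array([.42,-.316,.113]),rot=QQ(d),v=.06);print("ok",d);break
    except env.PlanningError as e: print(d,e)
st("ready")
print(telemetry.state()["q"].round(2))
for n in("side","top"): cv2.imwrite(f"pics/{n}9.png",np.clip(read_camera(n)[:,:,::-1]*1.5,0,255).astype(np.uint8)[130:280,330:510].repeat(4,0).repeat(4,1))
```

```text
[ 0.48342798 -0.31170007  0.134     ]
5 [[0.32, 0.23, 0.5, 2.2, -0.79, 0.62, -0.06], [0.27, 0.32, 0.45, 2.07, -0.79, 0.61, -0.19], [0.22, 0.42, 0.43, 1.93, -0.78, 0.63, -0.3]]
0 [[0.29, 0.21, 0.51, 2.22, -0.78, 0.57, -0.17], [0.23, 0.31, 0.47, 2.09, -0.78, 0.57, -0.29], [0.17, 0.41, 0.46, 1.95, -0.77, 0.59, -0.4]]
-5 [[0.25, 0.2, 0.52, 2.23, -0.76, 0.52, -0.29], [0.18, 0.3, 0.5, 2.11, -0.76, 0.52, -0.4], [0.12, 0.41, 0.49, 1.96, -0.76, 0.55, -0.51]]
ok 4
ready 27.52 [ 0.4201 -0.3156  0.1129] [-0.45  1.04  0.54] (array([426.3, 195.5,  14.4, 343. ]), array([ 0.4854, -0.3222,  0.134 ]))
[ 0.25  0.23  0.56  2.2  -0.81  0.62 -0.07]
```

View pics/top9.png

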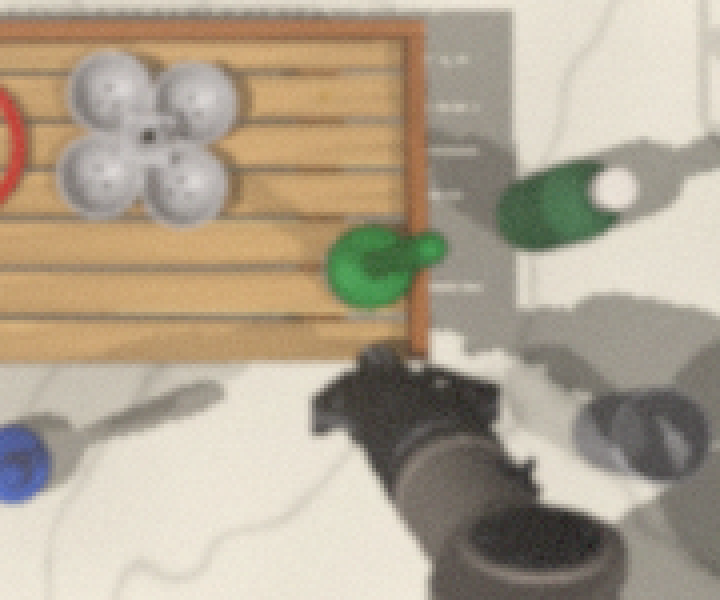

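View pics/side9.png

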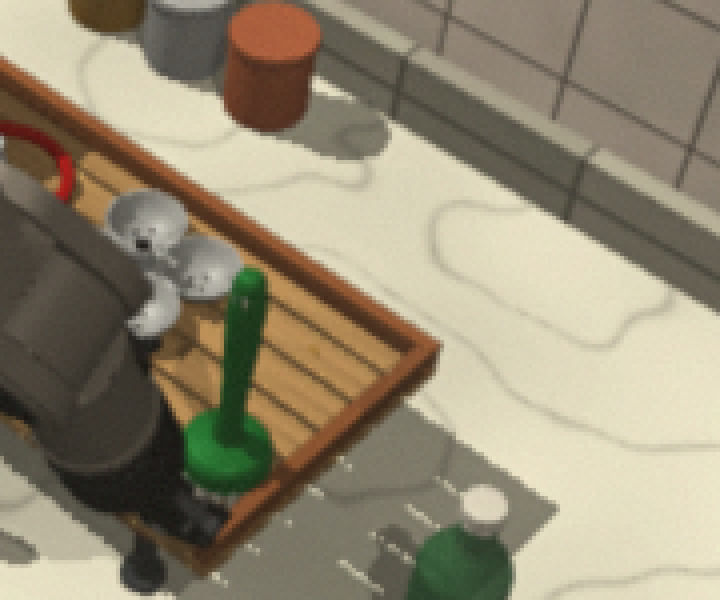

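Run:
```python
from h import *
def st(l):
    s=telemetry.state();im=read_camera("top");b=brush(im);print(l,round(s["t"],2),s["position"].round(4),s["wrist_force"].round(2),b and (np.round(b[:4],1),ray("top",b[:2],.134).round(4)));return im
for p in [(.45,-.315,.113),(.48,-.314,.113),(.51,-.313,.113)]:
    r=env.line_to(np.array(p),v=.04,threshold=6);st(r)
    if r:break
for n in("side","top"): cv2.imwrite(f"pics/{n}10.png",np.clip(read_camera(n)[:,:,::-1]*1.5,0,255).astype(np.uint8)[130:280,330:510].repeat(4,0).repeat(4,1))
```

```text
False 28.57 [ 0.4499 -0.315   0.1129] [ 0.76  0.03 -0.43] (array([426. , 192. ,  14.9, 343. ]), array([ 0.4951, -0.3214,  0.134 ]))
False 29.52 [ 0.4801 -0.314   0.113 ] [0.32 0.49 0.18] (array([425.5, 181. ,  14.8, 338.5]), array([ 0.5255, -0.3205,  0.134 ]))
False 30.48 [ 0.51  -0.313  0.113] [0.13 0.27 0.51] (array([425. , 170. ,  15. , 332.5]), array([ 0.556 , -0.3196,  0.134 ]))
```

View pics/top10.png

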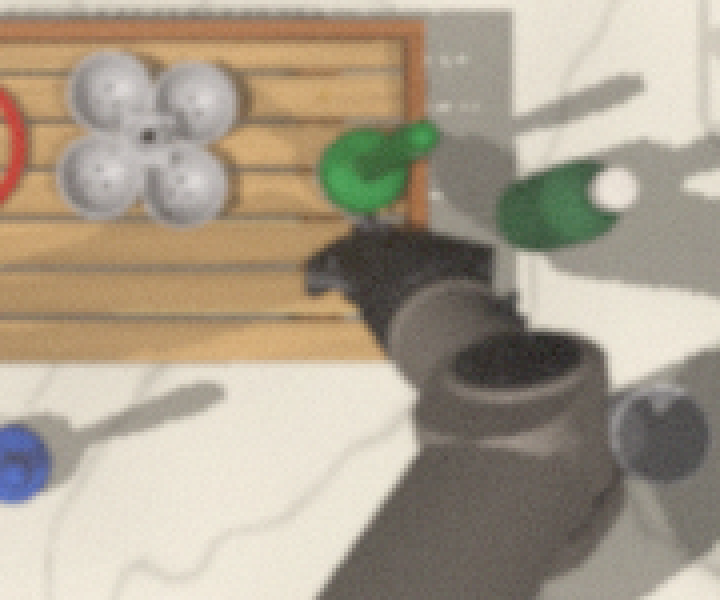

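View pics/side10.png

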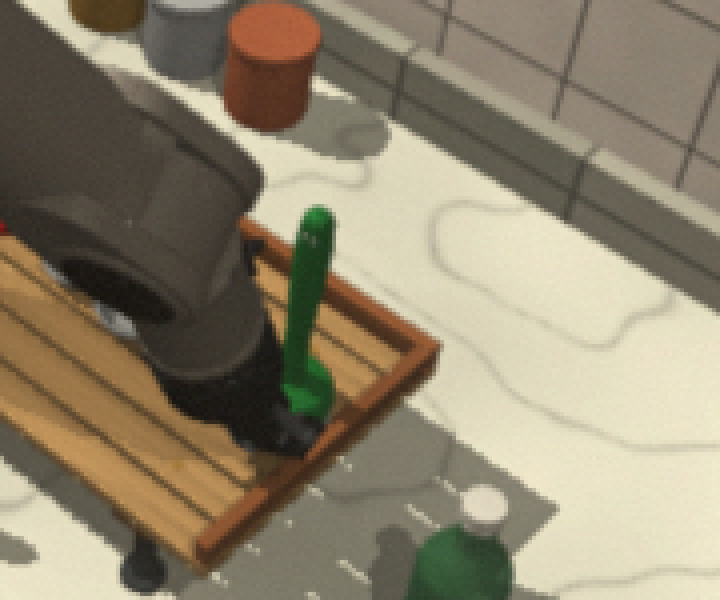

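Run:
```python
from h import *
def st(l):
    s=telemetry.state();im=read_camera("top");b=brush(im);print(l,round(s["t"],2),s["position"].round(4),s["wrist_force"].round(2),b and (np.round(b[:4],1),ray("top",b[:2],.134).round(4)));return im
for p,v,th in [((.54,-.3125,.113),.04,6),((.568,-.3125,.113),.035,6),((.578,-.3125,.113),.02,5)]:
    r=env.line_to(np.array(p),v=v,threshold=th);st(r)
    if r:break
for n in("side","top"): cv2.imwrite(f"pics/{n}11.png",np.clip(read_camera(n)[:,:,::-1]*1.5,0,255).astype(np.uint8)[110:260,330:510].repeat(4,0).repeat(4,1))
```

```text
False 31.52 [ 0.5401 -0.3125  0.113 ] [-0.05 -0.18  0.24] (array([423.8, 158. ,  15.5, 320.5]), array([ 0.5894, -0.3166,  0.134 ]))
False 32.52 [ 0.5681 -0.3125  0.113 ] [-0.42  0.33  0.02] (array([423.2, 147.8,  15.5, 252. ]), array([ 0.6178, -0.3155,  0.134 ]))
True 33.07 [ 0.5764 -0.3124  0.1121] [-0.1  -0.48  0.41] (array([419.1, 149.1,  10.1, 227.5]), array([ 0.6142, -0.304 ,  0.134 ]))
```

View pics/top11.png

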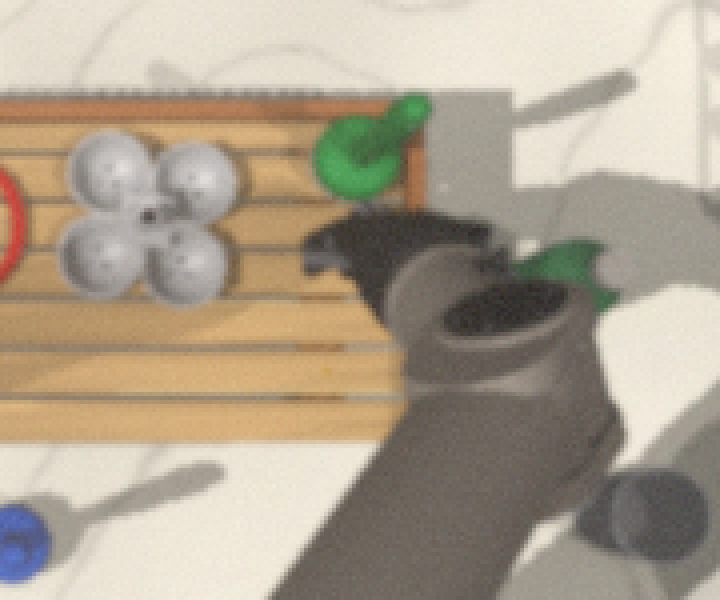

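View pics/side11.png

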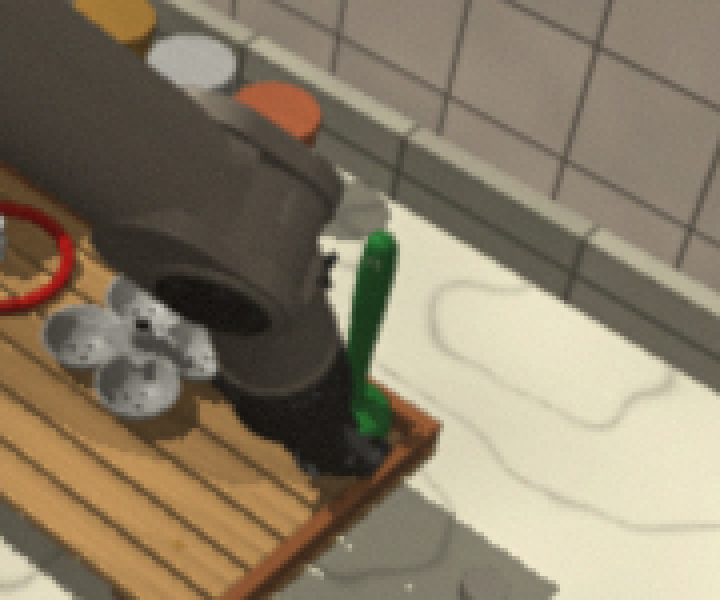

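Run:
```python
from h import *
def st(l):
    s=telemetry.state();im=read_camera("top");b=brush(im);print(l,round(s["t"],2),s["position"].round(4),s["q"].round(2),b and (np.round(b[:4],1),ray("top",b[:2],.134).round(4)));return im
print(ray("top",(419.75,149.5),.134))
Q=quat((0,-1),np.radians(24),-1)
env.line_to(np.array([.52,-.31,.114]),v=.1)
env.line_to(np.array([.49,-.29,.40]),v=.25)
env.move_to(np.array([.612,-.251,.38]),Q)
im=st("above")
for n in("side","top"): cv2.imwrite(f"pics/{n}12.png",np.clip(read_camera(n)[:,:,::-1]*1.5,0,255).astype(np.uint8)[110:260,330:510].repeat(4,0).repeat(4,1))
```

```text
[ 0.6130915  -0.30589584  0.134     ]
above 36.18 [ 0.6107 -0.2526  0.3796] [-0.3   0.33  0.57  1.44  0.24  1.33  0.18] (array([423. , 145. ,  15.8, 226.5]), array([ 0.6256, -0.315 ,  0.134 ]))
```

View pics/top12.png

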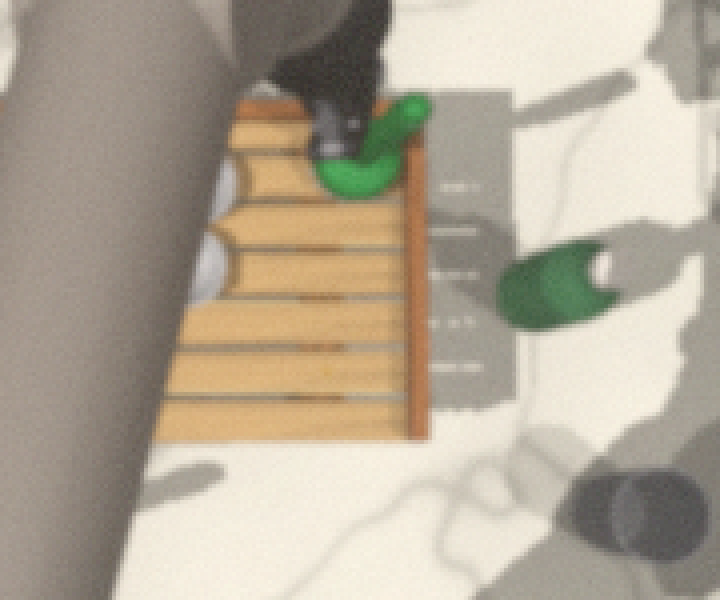

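View pics/side12.png

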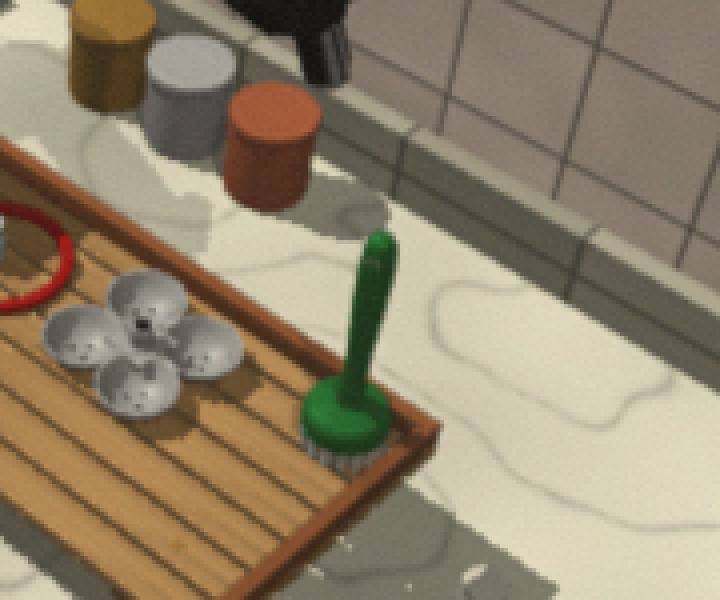

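Run:
```python
from h import *
def st(l):
    s=telemetry.state();print(l,round(s["t"],2),s["position"].round(4),s["wrist_force"].round(2))
env.line_to(np.array([.612,-.252,.20]),v=.15)
print(env.line_to(np.array([.612,-.252,.112]),v=.06,threshold=8));st("down")
r=env.line_to(np.array([.612,-.265,.112]),v=.02,threshold=5);st(r)
cv2.imwrite("pics/side13.png",np.clip(read_camera("side")[:,:,::-1]*1.5,0,255).astype(np.uint8)[110:260,330:510].repeat(4,0).repeat(4,1))
if not r: r=env.line_to(np.array([.612,-.277,.112]),v=.015,threshold=4);st(r)
for n in("side","top"): cv2.imwrite(f"pics/{n}14.png",np.clip(read_camera(n)[:,:,::-1]*1.5,0,255).astype(np.uint8)[110:260,330:510].repeat(4,0).repeat(4,1))
```

```text
False
down 39.3 [ 0.6123 -0.2521  0.1125] [ 0.77 -0.25 -0.31]
False 40.1 [ 0.612  -0.2649  0.1119] [-0.73 -0.06 -0.55]
True 40.81 [ 0.612  -0.2739  0.1112] [0.61 0.8  0.17]
```

View pics/side14.png

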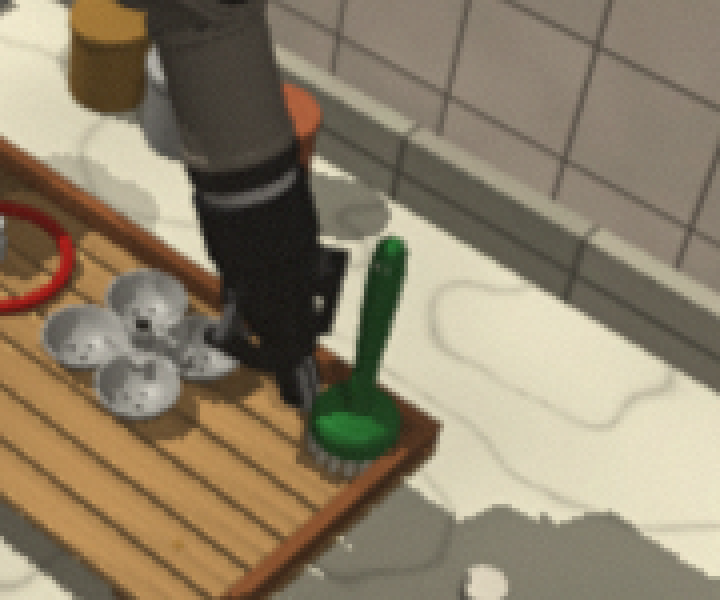

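View pics/top14.png

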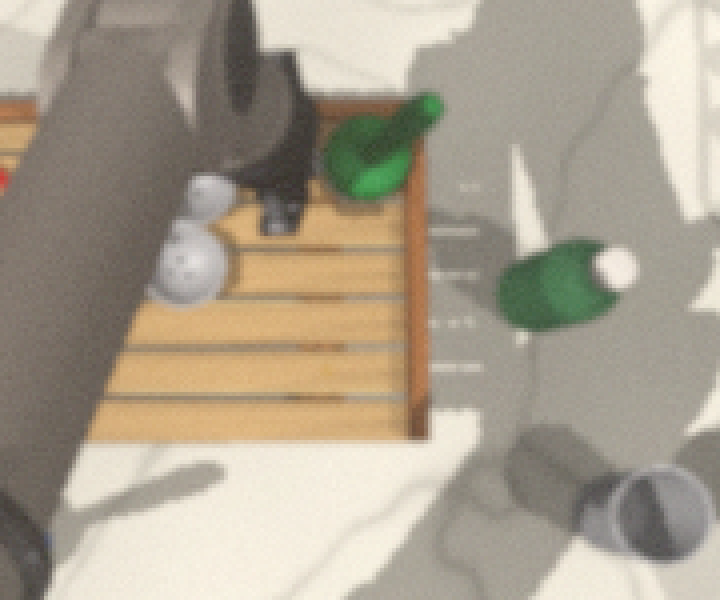

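Run:
```python
from h import *
env.line_to(np.array([.612,-.253,.113]),v=.04)
env.line_to(np.array([.612,-.24,.22]),v=.1)
env.line_to(np.array([.50,-.12,.40]),v=.25)
print(telemetry.state()["t"])
for n in("side","top"):
    im=read_camera(n);cv2.imwrite(f"pics/{n}15raw.png",im[:,:,::-1]);cv2.imwrite(f"pics/{n}15.png",np.clip(im[:,:,::-1]*1.5,0,255).astype(np.uint8)[110:260,330:510].repeat(4,0).repeat(4,1))
```

```text
43.925
```

View pics/side15.png

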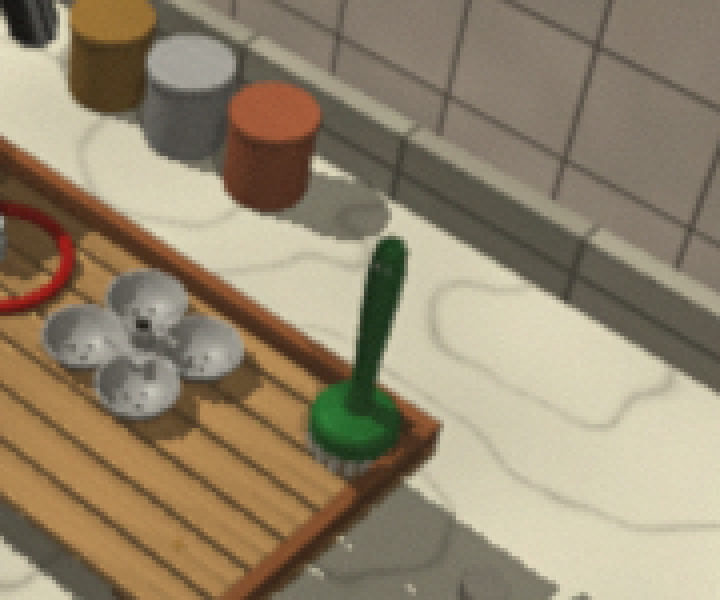

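View pics/top15.png

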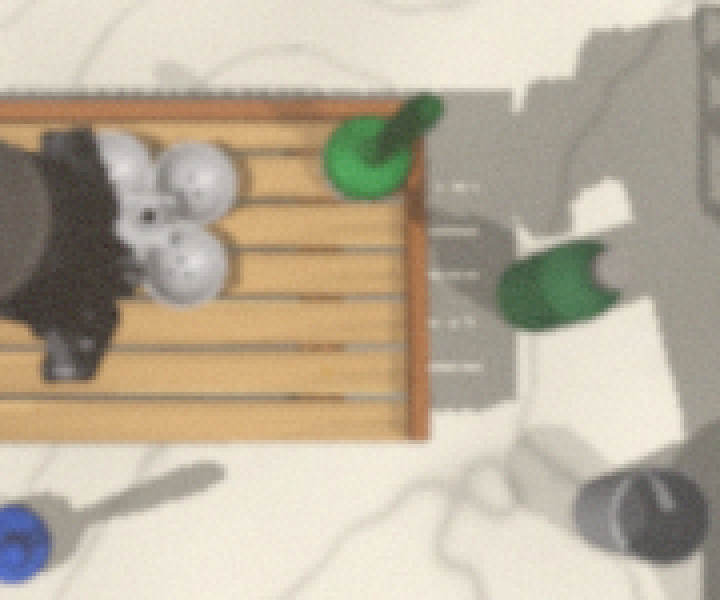

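Run:
```python
from h import *
print(ray("top",(422.25,149.5),.134))
for p in[(.615,-.312,.285),(.615,-.312,.1)]:print("top crop",(proj("top",p)-[330,110])*4,"side crop",(proj("side",p)-[330,110])*4)
t0=cv2.imread("pics/top0.png").astype(int);t1=cv2.imread("pics/top15raw.png").astype(int)
print("idli right-cup diff",np.abs(t0[143:190,372:390]-t1[143:190,372:390]).mean())
workorder.job_done();print(telemetry.state()["t"])
```

```text
[ 0.61307399 -0.31278472  0.134     ]
top crop [426.36882342 107.11807982] side crop [389.82205271 245.11673212]
top crop [356.70221422 164.38393784] side crop [348.06474208 441.25885165]
idli right-cup diff 8.42828999211978
the job is handed in; nothing more can be done
the job is handed in; nothing more can be done
```

I slid the green brush upright into the right back corner, the one away from the dabba, and handed the job in with the hand clear at about 44 s. I pushed low on its head with shut, tilted fingers: right along the front, back along the end rail, then a short nudge to close the last gap.

- **Position:** in the last top view the head's centre is at about (0.613, -0.313) m. The corner point is at about (0.6165, -0.313) m, so it is roughly 4 mm off against the 14 mm allowed. Earlier, each push into a rail stopped on contact.
- **Upright:** the handle tip showed within a few pixels of where an upright brush's tip should appear in both views.
- **Trouble on the way:** one slanted push wedged the brush against the end rail. The force stop tripped three times at 5 to 7 N, so I backed off and pushed squarely, after which it slid freely. Several arm lines were also refused for joint range, so I changed the approach.
- **Other objects:** the idli plate, bottle and tumbler looked unmoved in the last views, but I compared these by eye only. My one pixel comparison, on the idli plate, proved nothing because the lighting had changed (mean difference 8 grey levels). I did not recheck the dabba, soap dish or vent weight at the end, though the hand stayed away from them while it was low.

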